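Second part on a spring-pusher stock hook

TASK

Hang the square flange plate on the stock hook in front of the round collar that already hangs there. Carry it over the upturned tip, ease it gently against the collar so that the spring pusher gives way just far enough, and lower it behind the tip until it hangs fully down on the arm; then let go, so that the pusher holds both parts snug behind the tip. Never squeeze the parts together with more than about 12 N and do not ram the hook, do not let the collar come off, tip or ride up, and leave the bin, the bearing and the carton where they are.

Things in the scene. Friction and masses are not known exactly. Their poses are not given: they have to be found in the camera images.
- hook: Fixed hook stand. Origin: on the table under its grey post (30 x 36, 190 mm high; foot 130 x 110 x 12); z up. A round arm, 8 mm thick, leaves the post level along -x, axis 150 mm up, and ends in an upturned blade 6 mm thick, 10 wide, top 162 mm up (8 above the arm). Its inner face is 79 to 97 mm from the origin (the arm is clamped in or out; not measured). Parts hang with bore top on the arm.
- collar: Round dark collar hung loosely on the arm: outside 54, bore 34, 14 mm thick, 0.09-0.16 kg. Origin: its centre, 137 mm up; x = bore axis, along the arm. It lies anywhere in the 32 mm between tip and a spring pusher (grey disc, 48 mm), which yields at 3.2 N. Pushed 4 mm (5 to 7 N with friction) it gives just room for the flange; 1.5 mm on is a hard stop, force rising steeply: felt, it is far enough.
- flange_center (a point): Centre of the steel square flange plate standing upright on one edge: 60 x 60 mm, 22 mm thick, 34 mm bore through its middle, 0.16 to 0.3 kg. x = axis of the bore (thickness), y = level 60 mm width, z up; 30 mm above the table at the start. Hung home it is 137 mm above the table, 11 mm behind the blade's inner face (towards the post), 18 mm from the collar's centre. Either face may be in front.
- bin: Blue open storage bin 160 x 100 x 75 mm with small parts, loose, a bystander. Origin: centre of its underside.
- bearing: Steel bearing lying flat, 62 mm across, 20 mm high, loose, a bystander. Origin: centre of its underside.
- carton: Cardboard carton 110 x 80 x 70 mm, loose, a bystander. Origin: centre of its underside.

How it is judged:
By the outcome, as a careful person would: the job done as asked, in the order asked, and still so for the second after the job is handed in, with the robot touching nothing.
It also fails if it takes over 67 s, if anything falls off the work surface, if the arm or the gripper's body presses on something with over 40 N, if the wrist force passes 120 N, or if a joint passes its speed limit or range.

ROBOT

A 7-joint arm with a two-finger parallel gripper is mounted at the origin on the work surface. World frame = base frame: x ahead of the robot, y to its left, z up, the work surface at z = 0. Lengths are in m, angles in rad, forces in N, time in s.
With the tool pointing down it reaches from about 0.4 to 0.9 m from the base axis. Payload 5.5 kg.
Tool frame: the origin (TCP) lies midway between the tips of the shut fingers; the grasp point (between the pads) lies 19 mm behind it; x points along the fingers, y is the direction in which the jaws open and shut, and the axes are right-handed (so a half turn about x gives the same grasp; the last joint's range is limited). The gripper opens to 92 mm and grips with 3 to 60 N. Pads are 19 mm wide; open, the fingers measure 130 mm over their backs; the gripper's body (75 mm by 190 mm) begins 47 mm behind the grasp point.
Start: joints at [-0.93, 0.501, -0.427, 1.55, 0.221, 1.138, -0.21], TCP at [0.24, 0.604, 0.227] pointing down, gripper open.
Joint ranges: [-2.88, 2.88], [-0.31, 2.03], [-1.54, 1.56], [0.2, 2.42], [-1.41, 4.55], [0.19, 2.02], [-2.57, 2.57]. Speed limits (rad/s): [2.57, 2.57, 3.14, 3.14, 3.14, 3.14, 3.14].

INTERFACE

Orientations are given as a unit quaternion [w, x, y, z].
In Python, from station import read_state, camera, calibration, close_job gives the robot as it stands. The module is installed in compiled form; this text tells all that it offers.
- The arm moves only by the shell command python3 -m pendant 'ROWS'. ROWS is a JSON object of lists of equal length, an entry for each row: "gripper": the closure, from 0 (fully open) to 1 (shut); "offset": the shift along the tool's x, y, z scaled (see below), a list of three; "twist": the turn, a rotation vector about the tool's x, y, z scaled (see below), a list of three. A call has 1 to 5 rows; each row shifts and turns the commanded pose from where the row before left it, along the tool's axes as they then stand; what a row does not reach is not made up. The controller multiplies each number of a shift by 3 cm and each number of a turn by 0.15 rad. A row lasts 1/10 s, in which the tool goes at most 50 mm and 8.59 degrees, less where a joint would pass 70% of its speed; a pose out of reach is approached as far as the arm can. A call with a number of a shift or a turn outside -1 to 1 is refused whole. A call with a gripper value outside its range is refused whole. The fingers move at their own pace and stop on an object; the grip force is fixed at half the most. Time passes only in rows, so rows that do not move let the fingers close. It gives the time, the measured TCP pose, the force and the opening at its end, in the units of the state.
- read_state(): the state, without advancing time (a new reading comes with each control period).
- camera(name): name is "scene" or "top"; returns (picture, depth): 480x640x3 uint8, red, green, blue; 480x640 float32, m along the optical axis (not along the pixel's ray), 0 where there is no reading.
- calibration(name): a dict with "fx", "fy", "cx", "cy" (pixels), "extrinsics" (4x4, takes a point from camera to world coordinates). Camera axes: x right, y up, looking along -z (the intrinsics and any distortion apply to the point x, -y, -z); pixel columns grow to the right and rows downward; lengths in m; the calibration is good to about 2 mm. A picture is of the moment at which its call begins. calibration takes no time and is no camera call.
- close_job(): hands the job in, once; it reports no verdict.
The state is a dict: "t": time; "q": joint angles; "dq": joint speeds; "joint_efforts": joint torques, N m; "position": TCP position; "tcp_rot": TCP orientation; "ft_force": force on the tool from outside, world axes, zero at the start; "torque": the same for the moment, N m; "finger_gap": opening from 0.0 (shut) to 1.0 (fully open).
Only numpy, scipy, OpenCV 4.12 (cv2) and the standard library are available. Lean on these libraries where they do the work, as an engineer would, in place of code of your own. Each camera call takes 0.05 s, during which the arm holds its last target. There are 200 camera calls.

## Working session

There is one attempt and no reset: what is moved stays moved. The work goes in short steps, Python scripts to look and compute and a shell command to move; the robot and the scene stay as the last step left them, time stands still between calls to the robot, and variables do not carry over. Pictures are saved under pics/ and viewed, about 8 in all and at most 12, crops included, and the job is handed in when it is done.

```bash
mkdir -p pics; cat > h.py <<'E'
import numpy as np,cv2
from station import *
def grab(n):
    im,d=camera(n); np.savez(f'pics/{n}.npz',im=im,d=d); return im,d
def world(n,d):
    c=calibration(n); v,u=np.mgrid[:480,:640]
    P=np.stack([(u-c['cx'])/c['fx']*d,-(v-c['cy'])/c['fy']*d,-d],-1)
    E=np.array(c['extrinsics']); return P@E[:3,:3].T+E[:3,3]
E
python3 - <<'E'
from h import *
for n in ('scene','top'):
    im,d=grab(n); cv2.imwrite(f'pics/{n}0.png',im[:,:,::-1]); print(calibration(n))
print(read_state())
E
```

```text
{'fx': 455.40297679654856, 'fy': 455.40297679654856, 'cx': 317.20780739477317, 'cy': 236.69658210039105, 'extrinsics': array([[-0.47290933, -0.63554551,  0.61027754,  1.12295344],
       [ 0.8809429 , -0.3545773 ,  0.313392  ,  0.21446898],
       [ 0.01721568,  0.68582566,  0.72756222,  0.71552571],
       [ 0.        ,  0.        ,  0.        ,  1.        ]])}
{'fx': 495.4203110876286, 'fy': 495.4203110876286, 'cx': 319.829997841551, 'cy': 235.5656020662626, 'extrinsics': array([[ 0.0134166 ,  0.99410539, -0.1075847 ,  0.5155119 ],
       [-0.99916568,  0.0174795 ,  0.03691096, -0.03780298],
       [ 0.03857391,  0.10699972,  0.9935105 ,  0.89143192],
       [ 0.        ,  0.        ,  0.        ,  1.        ]])}
{'t': 0.1, 'q': array([-0.92982345,  0.50175853, -0.4268301 ,  1.55131471,  0.22080803,
        1.13831131, -0.21028512]), 'dq': array([-9.05636264e-04, -3.11276281e-03,  5.51446209e-04, -1.87576665e-03,
       -1.07374980e-05, -4.00765687e-04,  1.33990313e-04]), 'joint_efforts': array([-1.13776067e-02, -5.67873037e+01, -5.83894774e+00, -2.79913151e+01,
       -6.90869708e-02,  2.41259113e-02,  3.19693413e-05]), 'position': array([0.23955122, 0.60358111, 0.22579408]), 'tcp_rot': array([ 0.69439691,  0.13214446,  0.69467349, -0.13333984]), 'ft_force': array([-0.00662588,  0.5273591 ,  0.63492255]), 'torque': array([-0.00490113,  0.01384309, -0.01786536]), 'finger_gap': 0.9959250670628313}
```

View pics/scene0.png

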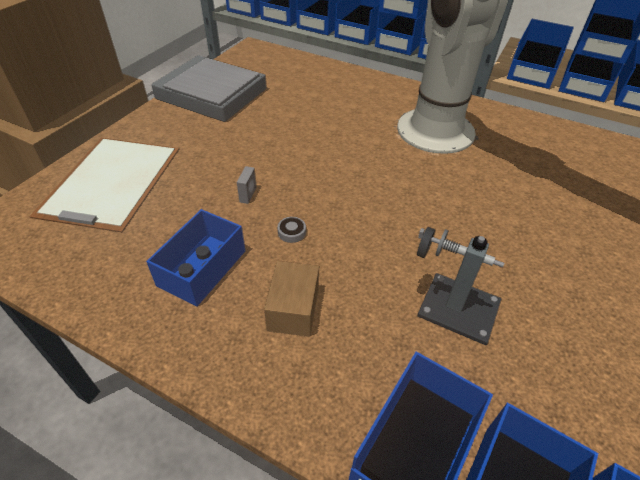

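View pics/top0.png

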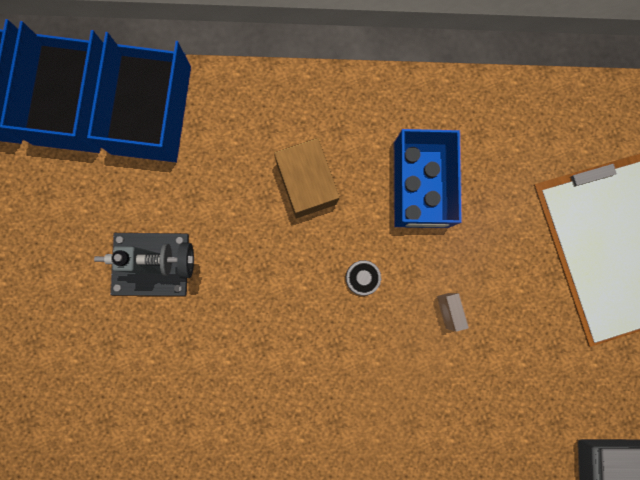

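The scene view shows the flange at (247,185), the hook at (460,270) with the collar at (426,241). The top view shows the flange at (453,312), the hook post at (120,258) and the collar at (190,260), with the arm along image right (world -y).

```bash
python3 - <<'E'
from h import *
for n in ('top','scene'):
    z=np.load(f'pics/{n}.npz'); im,d=z['im'],z['d']; W=world(n,d)
    if n=='top': fl=(slice(280,345),slice(430,480)); hk=(slice(225,305),slice(85,205))
    else: fl=(slice(160,210),slice(230,265)); hk=(slice(220,345),slice(400,515))
    w=W[fl].reshape(-1,3); print(n,'table z',np.median(w[:,2]))
    for lo,hi in ((.02,.09),(.05,.09)):
        p=w[(w[:,2]>lo)&(w[:,2]<hi)]
        print(len(p),p.min(0),p.max(0),cv2.minAreaRect((p[:,:2]*1000).astype(np.float32)), np.median(p[:,2]))
    w=W[hk].reshape(-1,3); 
    for lo,hi in ((.006,.02),(.10,.14),(.14,.156),(.156,.17),(.18,.22)):
        p=w[(w[:,2]>lo)&(w[:,2]<hi)]
        if len(p)>5: print(lo,len(p),p.min(0).round(4),p.max(0).round(4),cv2.minAreaRect((p[:,:2]*1000).astype(np.float32)))
im=np.load('pics/top.npz')['im']; a=cv2.resize(im[215:310,85:215],None,fx=4,fy=4,interpolation=2)
im=np.load('pics/scene.npz')['im']; b=cv2.resize(im[220:345,400:520],(480,500),interpolation=2)
c=np.zeros((500,520,3),np.uint8);
cv2.imwrite('pics/crop1.png',np.hstack([cv2.resize(a,(400,292)),cv2.resize(b,(280,292))])[:,:,::-1])
E
```

```text
top table z 0.00013595346080758075
652 [ 0.44901445 -0.31876162  0.0200157 ] [ 0.51223635 -0.28154665  0.0634802 ] ((480.78546142578125, -300.4922790527344), (60.1475944519043, 23.790634155273438), 15.5350980758667) 0.058698550402424665
527 [ 0.45005375 -0.31876162  0.05042687] [ 0.51223635 -0.28235579  0.0634802 ] ((480.7872314453125, -300.5250244140625), (60.111961364746094, 23.75057601928711), 15.672242164611816) 0.05927457846314521
0.006 2839 [0.5009 0.1641 0.0062] [0.6115 0.2946 0.0188] ((556.088623046875, 229.41880798339844), (109.49443054199219, 131.14637756347656), 0.7045478820800781)
0.1 257 [0.5311 0.1297 0.1005] [0.5815 0.2303 0.1398] ((559.6725463867188, 178.34378051757812), (100.55508422851562, 50.23332214355469), 85.94371032714844)
0.14 573 [0.5308 0.1223 0.1401] [0.582  0.2662 0.156 ] ((554.0582275390625, 194.20542907714844), (51.00748062133789, 144.07821655273438), 2.1631224155426025)
0.156 851 [0.5344 0.1222 0.156 ] [0.5785 0.2502 0.17  ] ((554.72998046875, 185.9566650390625), (44.200469970703125, 127.44914245605469), 4.379044532775879)
0.18 208 [0.5455 0.2083 0.1801
[... 657 characters left out ...]
814453125), (112.46831512451172, 130.00674438476562), 0.39447128772735596)
0.1 383 [0.5386 0.1297 0.1   ] [0.5855 0.2331 0.1399] ((577.0596313476562, 179.19557189941406), (98.89217376708984, 47.16529846191406), 69.92130279541016)
0.14 550 [0.5345 0.1219 0.1401] [0.5842 0.2651 0.156 ] ((555.02783203125, 193.19290161132812), (49.172515869140625, 143.4996795654297), 4.726994037628174)
0.156 554 [0.5359 0.1213 0.156 ] [0.5811 0.2572 0.17  ] ((556.6905517578125, 189.1053466796875), (44.97039031982422, 135.47450256347656), 3.9457004070281982)
0.18 135 [0.5478 0.2075 0.1804] [0.5693 0.229  0.192 ] ((558.8953857421875, 218.27232360839844), (20.689498901367188, 21.612882614135742), 7.498915195465088)
```

View pics/crop1.png

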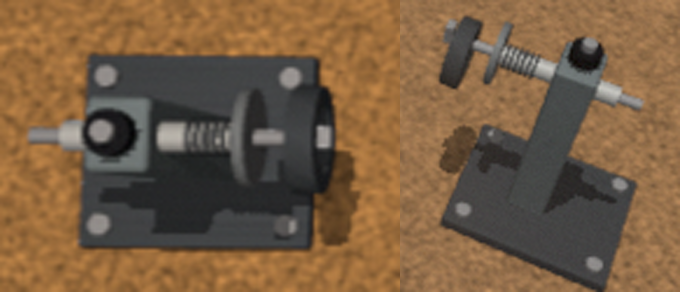

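The crop shows the light blade tip at the right end of the arm, directly in front of the collar; the pusher is about 25 mm behind. Next I measure the arm line, the blade and the flange.

```bash
cat >> h.py <<'E'
from scipy.spatial.transform import Rotation as Ro
def tool():
    s=read_state(); q=s['tcp_rot']; return np.array(s['position']),Ro.from_quat([q[1],q[2],q[3],q[0]]),s
def plan(pos,yaw):
    """target: tool x down, tool y at yaw in world xy (mod pi). prints move totals in tool axes, units of rows"""
    p,R,s=tool(); best=None
    for k in (0,np.pi):
        y=np.array([np.cos(yaw+k),np.sin(yaw+k),0]); x=np.array([0,0,-1.]); T=Ro.from_matrix(np.stack([x,y,np.cross(x,y)],1))
        rv=(R.inv()*T).as_rotvec()
        if best is None or np.linalg.norm(rv)<np.linalg.norm(best[0]): best=(rv,T)
    d=np.array(pos)-p
    print('pos',p.round(4),'d',d.round(4),'offset units(now axes)',(R.inv().apply(d)/.03).round(2),'(target axes)',(best[1].inv().apply(d)/.03).round(2),'twist units',(best[0]/.15).round(2),'deg',np.degrees(best[0]).round(1))
    print('F',np.round(s['ft_force'],1),'gap',round(s['finger_gap'],3),'t',round(s['t'],2),'q',np.round(s['q'],2))
E
python3 - <<'E'
from h import *
p,R,s=tool(); print(R.as_matrix().round(3))
plan((.481,-.301,.10),np.radians(15.5))
for n in ('top','scene'):
    z=np.load(f'pics/{n}.npz'); im,d=z['im'],z['d']; W=world(n,d); g=im.min(-1)
    m=(g>95)&(W[...,2]>.135)&(W[...,2]<.18)&(abs(W[...,0]-.557)<.02)&(W[...,1]>.1)&(W[...,1]<.32)
    ys=W[m]; 
    for lo in np.arange(.10,.32,.01):
        k=ys[(ys[:,1]>=lo)&(ys[:,1]<lo+.01)]
        if len(k): print(n,round(lo,2),len(k),'x',k[:,0].min().round(4),k[:,0].mean().round(4),k[:,0].max().round(4),'y',k[:,1].min().round(4),k[:,1].max().round(4),'z',k[:,2].mean().round(4),k[:,2].max().round(4))
    dk=(W[...,2]>.12)&(W[...,2]<.175)&(W[...,1]>.1)&(W[...,1]<.2)&(abs(W[...,0]-.557)<.035)&(abs(W[...,0]-.557)>.008)
    h,e=np.histogram(W[dk][:,1],np.arange(.11,.2,.003)); print(n,list(zip(e.round(3),h)))
E
```

```text
[[-0.001  0.369  0.93 ]
 [-0.002  0.93  -0.369]
 [-1.    -0.002 -0.   ]]
pos [0.2396 0.6036 0.2258] d [ 0.2414 -0.9046 -0.1258] offset units(now axes) [  4.24 -25.05  18.6 ] (target axes) [ 4.19 -0.3  31.21] twist units [6.15 0.   0.01] deg [52.9  0.   0.1]
F [-0.   0.5  0.6] gap 0.996 t 0.1 q [-0.93  0.5  -0.43  1.55  0.22  1.14 -0.21]
top 0.12 33 x 0.5523 0.5568 0.5612 y 0.1222 0.1275 z 0.1609 0.1642
top 0.14 11 x 0.5539 0.5559 0.5584 y 0.1462 0.1494 z 0.1541 0.1556
top 0.15 34 x 0.5538 0.5569 0.56 y 0.1503 0.1598 z 0.1527 0.1549
top 0.16 58 x 0.5441 0.5576 0.5719 y 0.1605 0.17 z 0.1711 0.1755
top 0.17 12 x 0.552 0.5558 0.5606 y 0.1701 0.1793 z 0.157 0.1605
top 0.18 19 x 0.5532 0.557 0.5606 y 0.1823 0.1893 z 0.1579 0.162
top 0.19 50 x 0.5502 0.556 0.5621 y 0.1917 0.1997 z 0.1562 0.1595
top 0.2 102 x 0.5406 0.5564 0.5726 y 0.2001 0.2099 z 0.1659 0.1724
top 0.21 62 x 0.5404 0.5579 0.5723 y 0.2102 0.2198 z 0.1698 0.1723
top 0.22 44 x 0.5403 0.5557 0.5723 y 0.22 0.2298 z 0.1695 0.1729
top 0.23 18 x 0.5403 0.5562 0.572 y 0.2302 0.2399 z 0.1681 0.1715
top 0.24 63 x 0.5494 0.556 0.5629 y 
[... 2474 characters left out ...]
), np.int64(45)), (np.float64(0.14), np.int64(67)), (np.float64(0.143), np.int64(11)), (np.float64(0.146), np.int64(0)), (np.float64(0.149), np.int64(0)), (np.float64(0.152), np.int64(0)), (np.float64(0.155), np.int64(0)), (np.float64(0.158), np.int64(25)), (np.float64(0.161), np.int64(38)), (np.float64(0.164), np.int64(21)), (np.float64(0.167), np.int64(4)), (np.float64(0.17), np.int64(5)), (np.float64(0.173), np.int64(4)), (np.float64(0.176), np.int64(5)), (np.float64(0.179), np.int64(3)), (np.float64(0.182), np.int64(3)), (np.float64(0.185), np.int64(2)), (np.float64(0.188), np.int64(5)), (np.float64(0.191), np.int64(0)), (np.float64(0.194), np.int64(2)), (np.float64(0.197), np.int64(2))]
```

```bash
python3 -m pendant '{"gripper":[0,0,0,0,0],"offset":[[0,0,0],[0,0,0],[0,0,0],[0,0,0],[0,0,0]],"twist":[[1,0,0],[1,0,0],[1,0,0],[1,0,0],[1,0,0]]}'
python3 -m pendant '{"gripper":[0,0,0,0,0],"offset":[[0,0,0],[0,0,0],[0,0,0.5],[0,0,1],[0,0,1]],"twist":[[1,0,0],[0.15,0,0],[0,0,0],[0,0,0],[0,0,0]]}'
python3 -c "from h import *;plan((.481,-.301,.10),np.radians(15.5))"
```

```text
t: 0.6
position: [0.2396, 0.6038, 0.2261]
tcp_rot: [0.597, 0.379, 0.596, -0.38]
ft_force: [0.3, 0.3, 0.1]
finger_gap: 1.001
t: 1.1
position: [0.2594, 0.5311, 0.2261]
tcp_rot: [0.564, 0.426, 0.564, -0.427]
ft_force: [-0.1, -0.5, 0.0]
finger_gap: 0.999
pos [0.2594 0.5311 0.2261] d [ 0.2216 -0.8321 -0.1261] offset units(now axes) [ 4.22 -0.43 28.7 ] (target axes) [ 4.2  -0.29 28.7 ] twist units [0.03 0.   0.  ] deg [0.3 0.  0. ]
F [-0.1 -0.5  0. ] gap 0.999 t 1.1 q [-0.98  0.37 -0.24  1.71  0.1   1.07 -0.97]
```

```bash
python3 -m pendant '{"gripper":[0,0,0,0,0],"offset":[[0,0,1],[0,0,1],[0,0,1],[0,0,1],[0,0,1]],"twist":[[0,0,0],[0,0,0],[0,0,0],[0,0,0],[0,0,0]]}'
python3 -m pendant '{"gripper":[0,0,0,0,0],"offset":[[0,0,1],[0,0,1],[0,0,1],[0,0,1],[0,0,1]],"twist":[[0,0,0],[0,0,0],[0,0,0],[0,0,0],[0,0,0]]}'
python3 -c "from h import *;plan((.481,-.301,.10),np.radians(15.5))"
```

```text
t: 1.6
position: [0.3, 0.3859, 0.2265]
tcp_rot: [0.564, 0.427, 0.564, -0.427]
ft_force: [1.1, -0.1, 0.7]
finger_gap: 1.001
t: 2.1
position: [0.34, 0.2415, 0.2267]
tcp_rot: [0.564, 0.427, 0.564, -0.427]
ft_force: [0.4, 1.0, 0.9]
finger_gap: 1.0
pos [0.34   0.2415 0.2267] d [ 0.141  -0.5425 -0.1267] offset units(now axes) [ 4.23 -0.38 18.68] (target axes) [ 4.22 -0.3  18.68] twist units [ 0.03  0.   -0.  ] deg [ 0.2  0.  -0. ]
F [0.4 1.  0.9] gap 1.0 t 2.1 q [-0.6   0.05 -0.08  2.11  0.01  0.98 -0.41]
```

```bash
for i in 1 2 3; do python3 -m pendant '{"gripper":[0,0,0,0,0],"offset":[[0,0,1],[0,0,1],[0,0,1],[0,0,1],[0,0,1]],"twist":[[0,0,0],[0,0,0],[0,0,0],[0,0,0],[0,0,0]]}'; done
python3 -m pendant '{"gripper":[0,0,0,0,0],"offset":[[0.5,-0.1,1],[0.5,-0.1,1],[0.5,-0.1,1],[0.5,0,0.7],[0,0,0]],"twist":[[0,0,0],[0,0,0],[0,0,0],[0,0,0],[0,0,0]]}'
python3 - <<'E'
from h import *
plan((.481,-.301,.10),np.radians(15.5))
im,d=grab('top');im2,d=grab('scene')
cv2.imwrite('pics/c2.png',np.hstack([cv2.resize(im[230:390,360:540],(400,356)),cv2.resize(im2[60:260,140:360],(392,356))])[:,:,::-1])
E
```

```text
t: 2.6
position: [0.3801, 0.097, 0.2268]
tcp_rot: [0.564, 0.427, 0.564, -0.427]
ft_force: [0.5, 0.2, 0.4]
finger_gap: 1.001
t: 3.1
position: [0.4202, -0.0474, 0.2267]
tcp_rot: [0.564, 0.427, 0.564, -0.427]
ft_force: [-0.3, -0.6, 0.3]
finger_gap: 0.999
t: 3.6
position: [0.4603, -0.1919, 0.2266]
tcp_rot: [0.564, 0.427, 0.564, -0.427]
ft_force: [0.4, 0.9, 0.7]
finger_gap: 0.999
t: 4.1
position: [0.4795, -0.3027, 0.1644]
tcp_rot: [0.562, 0.427, 0.564, -0.429]
ft_force: [-0.4, 0.1, 0.8]
finger_gap: 1.0
pos [ 0.4795 -0.3027  0.1644] d [ 0.0015  0.0017 -0.0644] offset units(now axes) [ 2.15  0.07 -0.04] (target axes) [ 2.15  0.06 -0.04] twist units [-0.   -0.    0.03] deg [-0.  -0.   0.2]
F [-0.4  0.1  0.8] gap 1.0 t 4.1 q [ 0.18  0.42  0.43  1.84 -0.21  0.93  0.97]
```

View pics/c2.png

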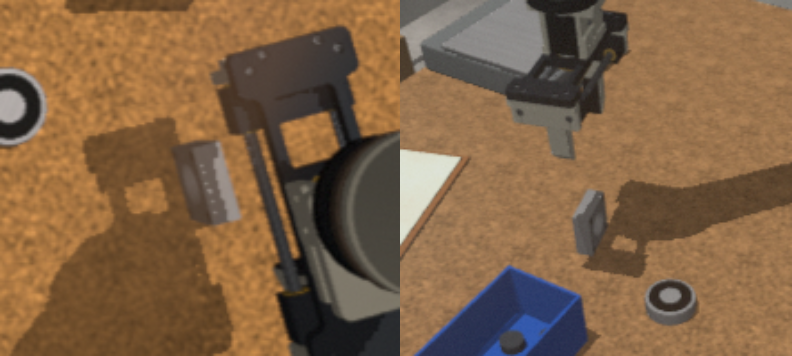

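The close-up shows the open gripper above the flange, which lies between its fingers at about (205,185) in the top crop; the jaws look parallel to its width. I descend and grip.

```bash
python3 -m pendant '{"gripper":[0,0,0,0,0],"offset":[[1,0.06,-0.04],[1,0,0],[1,0,0],[1,0,0],[0.5,0,0]],"twist":[[0,0,0.03],[0,0,0],[0,0,0],[0,0,0],[0,0,0]]}'
python3 -m pendant '{"gripper":[0,0,0,0.5,0.6],"offset":[[0.3,0,0],[0.2,0,0],[0,0,0],[0,0,0],[0,0,0]],"twist":[[0,0,0],[0,0,0],[0,0,0],[0,0,0],[0,0,0]]}'
python3 -m pendant '{"gripper":[0.6,0.6,0.6,0.6,0.6],"offset":[[0,0,0],[0,0,0],[0,0,0],[0,0,0],[0,0,0]],"twist":[[0,0,0],[0,0,0],[0,0,0],[0,0,0],[0,0,0]]}'
python3 -c "from h import *;plan((.481,-.301,.014),np.radians(15.5))"
```

```text
t: 4.7
position: [0.4826, -0.2958, 0.0302]
tcp_rot: [0.564, 0.429, 0.564, -0.425]
ft_force: [-0.1, -0.6, -0.3]
finger_gap: 0.996
t: 5.2
position: [0.4839, -0.2989, 0.0178]
tcp_rot: [0.564, 0.429, 0.561, -0.427]
ft_force: [0.5, -0.5, 0.2]
finger_gap: 0.875
t: 5.7
position: [0.4828, -0.2987, 0.017]
tcp_rot: [0.564, 0.429, 0.562, -0.427]
ft_force: [-1.7, 1.3, 4.6]
finger_gap: 0.652
pos [ 0.4828 -0.2987  0.017 ] d [-0.0018 -0.0023 -0.003 ] offset units(now axes) [ 0.1  -0.08  0.06] (target axes) [ 0.1  -0.08  0.06] twist units [-0.    0.   -0.03] deg [-0.   0.  -0.2]
F [-1.7  1.3  4.6] gap 0.652 t 5.7 q [ 0.25  0.63  0.33  1.91 -0.33  0.65  1.06]
```

```bash
python3 -m pendant '{"gripper":[0.6,0.6,0.6,0.6,0.6],"offset":[[-0.3,0,0],[-0.7,0,0],[-1,0,0],[-1,0,0],[-1,0,0]],"twist":[[0,0,0],[0,0,0],[0,0,0],[0,0,0],[0,0,0]]}'
python3 -m pendant '{"gripper":[0.6,0.6,0.6,0.6,0.6],"offset":[[-1,0,0],[-0.4,0,0],[0,0,0],[0,0,0],[0,0,0]],"twist":[[1,0,0],[0.75,0,0],[0,0,0],[0,0,0],[0,0,0]]}'
python3 -c "from h import *;plan((.557,.060,.18),np.radians(0.5))"
```

```text
t: 6.2
position: [0.4826, -0.2981, 0.1378]
tcp_rot: [0.564, 0.429, 0.562, -0.427]
ft_force: [-0.3, -0.7, -0.9]
finger_gap: 0.652
t: 6.7
position: [0.4817, -0.2978, 0.1774]
tcp_rot: [0.503, 0.498, 0.503, -0.496]
ft_force: [-0.5, 0.5, -2.1]
finger_gap: 0.65
pos [ 0.4817 -0.2978  0.1774] d [0.0753 0.3578 0.0026] offset units(now axes) [ -0.05   2.64 -11.9 ] (target axes) [ -0.09   2.61 -11.9 ] twist units [ 0.01 -0.02 -0.02] deg [ 0.1 -0.1 -0.1]
F [-0.5  0.5 -2.1] gap 0.65 t 6.7 q [ 0.12  0.41  0.5   1.84 -0.24  0.95  0.73]
```

```bash
python3 -m pendant '{"gripper":[0.6,0.6,0.6,0.6,0.6],"offset":[[0,0.1,-0.5],[0,0.25,-1],[0,0.25,-1],[0,0.25,-1],[0,0.25,-1]],"twist":[[0,0,0],[0,0,0],[0,0,0],[0,0,0],[0,0,0]]}'
python3 -m pendant '{"gripper":[0.6,0.6,0.6,0.6,0.6],"offset":[[0,0.25,-1],[0,0.25,-1],[0,0.25,-1],[0,0.25,-1],[0,0.25,-1]],"twist":[[0,0,0],[0,0,0],[0,0,0],[0,0,0],[0,0,0]]}'
python3 -m pendant '{"gripper":[0.6,0.6,0.6,0.6,0.6],"offset":[[0,0.2,-1],[0,0.1,-0.9],[0,0,-0.5],[0,0,0],[0,0,0]],"twist":[[0,0,0],[0,0,0],[0,0,0],[0,0,0],[0,0,0]]}'
python3 - <<'E'
from h import *
plan((.557,.06,.141),np.radians(0.5))
im,d=grab('top');im2,d2=grab('scene')
cv2.imwrite('pics/c3.png',np.hstack([cv2.resize(im[190:330,80:300],(396,252)),cv2.resize(im2[140:340,300:520],(396,360))[:252]])[:,:,::-1])
W=world('scene',d2)[150:300,330:450].reshape(-1,3)
p=W[(W[:,2]>.1)&(W[:,2]<.25)&(W[:,1]<.118)]
h,e=np.histogram(p[:,1],np.arange(0,.13,.004));print(list(zip(e.round(3).tolist(),h.tolist())))
E
```

```text
t: 7.2
position: [0.514, -0.1607, 0.1781]
tcp_rot: [0.503, 0.499, 0.502, -0.496]
ft_force: [0.1, -0.0, -2.7]
finger_gap: 0.653
t: 7.7
position: [0.5499, -0.0105, 0.1785]
tcp_rot: [0.503, 0.499, 0.502, -0.497]
ft_force: [0.1, -0.2, -1.1]
finger_gap: 0.655
t: 8.2
position: [0.5585, 0.0581, 0.1791]
tcp_rot: [0.503, 0.499, 0.501, -0.497]
ft_force: [0.7, -0.8, -1.8]
finger_gap: 0.654
pos [0.5585 0.0581 0.1791] d [-0.0015  0.0019 -0.0381] offset units(now axes) [ 1.27 -0.05 -0.06] (target axes) [ 1.27 -0.05 -0.06] twist units [-0.   -0.   -0.02] deg [-0.  -0.  -0.2]
F [ 0.7 -0.8 -1.8] gap 0.654 t 8.2 q [-0.46  0.38  0.38  1.85 -0.17  0.94  0.01]
[(0.0, 0), (0.004, 0), (0.008, 0), (0.012, 0), (0.016, 0), (0.02, 3), (0.024, 4), (0.028, 4), (0.032, 6), (0.036, 5), (0.04, 7), (0.044, 32), (0.048, 53), (0.052, 52), (0.056, 35), (0.06, 31), (0.064, 59), (0.068, 27), (0.072, 6), (0.076, 5), (0.08, 3), (0.084, 7), (0.088, 13), (0.092, 7), (0.096, 0), (0.1, 0), (0.104, 0), (0.108, 0), (0.112, 0), (0.116, 0), (0.12, 0), (0.124, 0)]
```

View pics/c3.png

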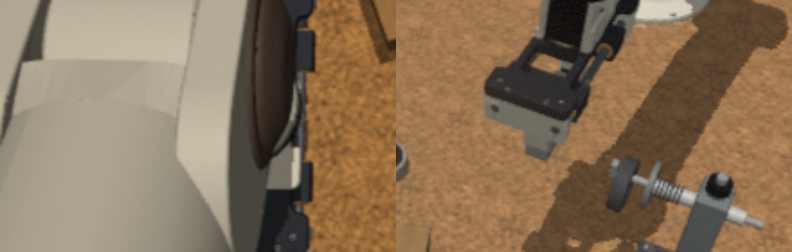

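The top view is blocked by the arm; in the scene crop the gripper is at (540,120) with something showing below the finger at (540,150), and collar and hook at (625,185), untouched. I check the flange's height in the jaws with a projection.

```bash
python3 - <<'E'
from h import *
z=np.load('pics/scene.npz'); im=z['im'].copy(); c=calibration('scene'); E=np.linalg.inv(c['extrinsics'])
p,R,s=tool(); C=np.array([p[0],p[1],p[2]+.013])
S=6;u0,v0=330,170
big=cv2.resize(im[v0:v0+95,u0:u0+125],None,fx=S,fy=S,interpolation=cv2.INTER_NEAREST)
def pr(X):
    q=E[:3,:3]@X+E[:3,3]; return int((c['cx']+c['fx']*q[0]/-q[2]-u0+.5)*S),int((c['cy']+c['fy']*-q[1]/-q[2]-v0+.5)*S)
for sx in (-1,1):
  for sy in (-1,1):
    for sz in (-1,1): cv2.circle(big,pr(C+np.array([.03*sx,.011*sy,.03*sz])),3,(255,0,0) if sy>0 else (0,255,0),-1)
cv2.circle(big,pr(p),4,(255,255,0),-1)
cv2.imwrite('pics/c4.png',big[:,:,::-1])
E
```

```text
(no output)
```

View pics/c4.png

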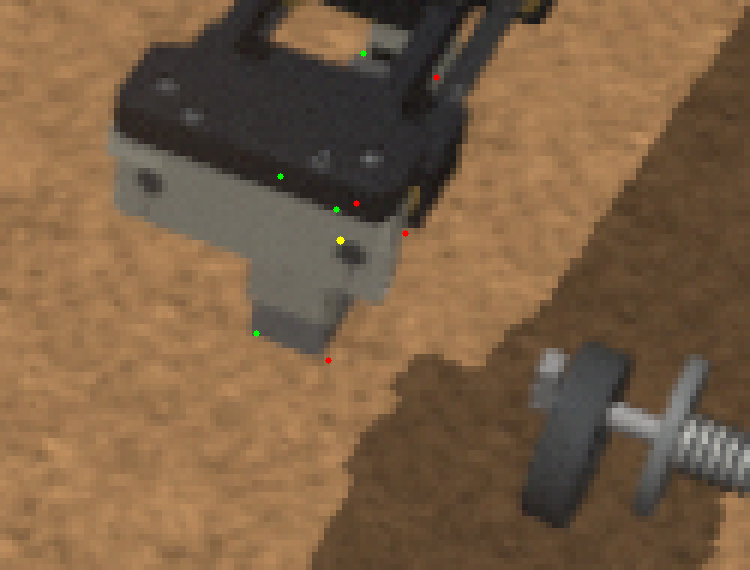

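The predicted flange corners match the picture within about 2 mm (bottom dark strip at (290,335)); so the flange centre is about 13 to 14 mm above the TCP and 1.5 mm towards -y. I lower to tip height and move in until just short of the collar.

```bash
python3 -m pendant '{"gripper":[0.6,0.6,0.6,0.6,0.6],"offset":[[0.6,-0.03,0],[0.65,0,0],[0,0,0],[0,0,0],[0,0,0]],"twist":[[0,0,0],[0,0,0],[0,0,0],[0,0,0],[0,0,0]]}'
python3 -m pendant '{"gripper":[0.6,0.6,0.6,0.6,0.6],"offset":[[0,0,-0.5],[0,0,-0.5],[0,0,-0.4],[0,0,0],[0,0,0]],"twist":[[0,0,0],[0,0,0],[0,0,0],[0,0,0],[0,0,0]]}'
python3 -c "from h import *;plan((.5577,.115,.141),np.radians(0.5))"
```

```text
t: 8.8
position: [0.5591, 0.0583, 0.143]
tcp_rot: [0.503, 0.5, 0.501, -0.497]
ft_force: [0.2, 0.1, -1.6]
finger_gap: 0.651
t: 9.3
position: [0.5578, 0.1019, 0.142]
tcp_rot: [0.503, 0.499, 0.502, -0.496]
ft_force: [0.5, 0.0, -1.7]
finger_gap: 0.651
pos [0.5578 0.1019 0.142 ] d [-0.0001  0.0131 -0.001 ] offset units(now axes) [ 0.03  0.   -0.44] (target axes) [ 0.03 -0.   -0.44] twist units [ 0.01 -0.01 -0.03] deg [ 0.1 -0.1 -0.2]
F [ 0.5  0.  -1.7] gap 0.651 t 9.3 q [-0.51  0.43  0.36  1.86 -0.19  0.87 -0.05]
```

```bash
python3 -m pendant '{"gripper":[0.6,0.6,0.6,0.6,0.6],"offset":[[0,0,-0.1],[0,0,-0.1],[0,0,-0.1],[0,0,-0.1],[0,0,0]],"twist":[[0,0,0],[0,0,0],[0,0,0],[0,0,0],[0,0,0]]}'
python3 -m pendant '{"gripper":[0.6,0.6,0.6,0.6,0.6],"offset":[[0,0,-0.1],[0,0,-0.1],[0,0,-0.1],[0,0,0],[0,0,0]],"twist":[[0,0,0],[0,0,0],[0,0,0],[0,0,0],[0,0,0]]}'
python3 -c "from h import *;plan((.5577,.135,.141),np.radians(0.5))"
```

```text
t: 9.8
position: [0.5578, 0.1137, 0.142]
tcp_rot: [0.503, 0.499, 0.501, -0.496]
ft_force: [-0.1, 0.3, -1.9]
finger_gap: 0.655
t: 10.3
position: [0.5578, 0.1222, 0.142]
tcp_rot: [0.503, 0.499, 0.501, -0.497]
ft_force: [-0.3, -0.3, -1.0]
finger_gap: 0.654
pos [0.5578 0.1222 0.142 ] d [-0.0001  0.0128 -0.001 ] offset units(now axes) [ 0.03  0.   -0.43] (target axes) [ 0.03  0.   -0.43] twist units [-0.   -0.01 -0.03] deg [-0.  -0.1 -0.2]
F [-0.3 -0.3 -1. ] gap 0.654 t 10.3 q [-0.54  0.44  0.35  1.85 -0.19  0.88 -0.09]
```

```bash
python3 -m pendant '{"gripper":[0.6,0.6,0.6,0.6,0.6],"offset":[[0,0,-0.06],[0,0,-0.06],[0,0,-0.06],[0,0,-0.06],[0,0,-0.06]],"twist":[[0,0,0],[0,0,0],[0,0,0],[0,0,0],[0,0,0]]}'
python3 -m pendant '{"gripper":[0.6,0.6,0.6,0.6,0.6],"offset":[[0,0,-0.04],[0,0,-0.04],[0,0,0],[0,0,0],[0,0,0]],"twist":[[0,0,0],[0,0,0],[0,0,0],[0,0,0],[0,0,0]]}'
python3 - <<'E'
from h import *
plan((.5577,.141,.141),np.radians(0.5))
im2,d2=grab('scene')
cv2.imwrite('pics/c5.png',cv2.resize(im2[170:290,370:510],None,fx=5,fy=5,interpolation=2)[:,:,::-1])
E
```

```text
t: 10.8
position: [0.5577, 0.1312, 0.142]
tcp_rot: [0.503, 0.499, 0.501, -0.497]
ft_force: [-0.4, -0.1, -2.5]
finger_gap: 0.651
t: 11.3
position: [0.5578, 0.1335, 0.1421]
tcp_rot: [0.503, 0.499, 0.501, -0.497]
ft_force: [1.0, -0.3, -1.2]
finger_gap: 0.654
pos [0.5578 0.1335 0.1421] d [-0.0001  0.0075 -0.0011] offset units(now axes) [ 0.04  0.   -0.25] (target axes) [ 0.04  0.   -0.25] twist units [-0.   -0.01 -0.03] deg [-0.  -0.1 -0.3]
F [ 1.  -0.3 -1.2] gap 0.654 t 11.3 q [-0.56  0.44  0.35  1.85 -0.19  0.88 -0.11]
```

View pics/c5.png

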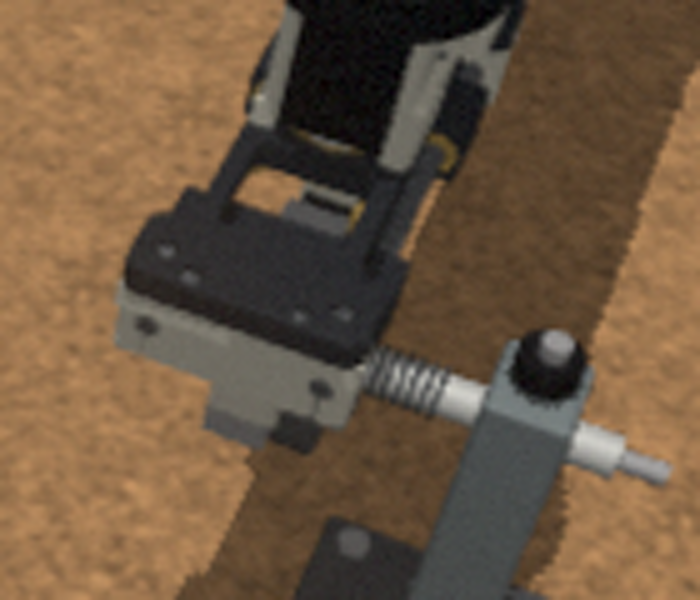

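The view shows the flange (grey, (235,425)) with the collar (dark, (300,435)) pushed along behind it, spring still relaxed. I continue in half-millimetre rows, reading the force.

```bash
python3 -m pendant '{"gripper":[0.6,0.6,0.6,0.6,0.6],"offset":[[0,0,-0.03],[0,0,-0.03],[0,0,-0.02],[0,0,0],[0,0,0]],"twist":[[0,0,0],[0,0,0],[0,0,0],[0,0,0],[0,0,0]]}'
python3 -m pendant '{"gripper":[0.6,0.6,0.6,0.6,0.6],"offset":[[0,0,-0.02],[0,0,-0.02],[0,0,0],[0,0,0],[0,0,0]],"twist":[[0,0,0],[0,0,0],[0,0,0],[0,0,0],[0,0,0]]}'
python3 -c "from h import *;plan((.5577,.141,.141),np.radians(0.5))"
```

```text
t: 11.85
position: [0.5577, 0.1359, 0.1421]
tcp_rot: [0.503, 0.499, 0.501, -0.497]
ft_force: [0.4, 0.1, -0.8]
finger_gap: 0.649
t: 12.35
position: [0.5577, 0.1366, 0.1421]
tcp_rot: [0.503, 0.499, 0.501, -0.497]
ft_force: [-0.4, -2.3, -1.4]
finger_gap: 0.652
pos [0.5577 0.1366 0.1421] d [ 0.      0.0044 -0.0011] offset units(now axes) [ 0.04  0.   -0.15] (target axes) [ 0.04  0.   -0.15] twist units [-0.01 -0.01 -0.03] deg [-0.1 -0.  -0.2]
F [-0.4 -2.3 -1.4] gap 0.652 t 12.35 q [-0.56  0.45  0.35  1.85 -0.19  0.88 -0.11]
```

```bash
python3 -m pendant '{"gripper":[0.6,0.6,0.6,0.6,0.6],"offset":[[0,0,-0.02],[0,0,-0.02],[0,0,-0.02],[0,0,0],[0,0,0]],"twist":[[0,0,0],[0,0,0],[0,0,0],[0,0,0],[0,0,0]]}'
python3 -m pendant '{"gripper":[0.6,0.6,0.6,0.6,0.6],"offset":[[0,0,-0.02],[0,0,-0.02],[0,0,0],[0,0,0],[0,0,0]],"twist":[[0,0,0],[0,0,0],[0,0,0],[0,0,0],[0,0,0]]}'
python3 -c "from h import *;plan((.5577,.141,.141),np.radians(0.5))"
```

```text
t: 12.85
position: [0.5577, 0.1385, 0.1421]
tcp_rot: [0.503, 0.499, 0.501, -0.497]
ft_force: [-0.8, -5.4, -0.6]
finger_gap: 0.652
t: 13.35
position: [0.5577, 0.14, 0.1421]
tcp_rot: [0.503, 0.499, 0.501, -0.497]
ft_force: [-0.5, -5.1, -0.2]
finger_gap: 0.651
pos [0.5577 0.14   0.1421] d [-0.      0.001  -0.0011] offset units(now axes) [ 0.04 -0.   -0.03] (target axes) [ 0.04  0.   -0.03] twist units [-0.01 -0.01 -0.03] deg [-0.  -0.1 -0.3]
F [-0.5 -5.1 -0.2] gap 0.651 t 13.35 q [-0.57  0.45  0.35  1.84 -0.19  0.88 -0.12]
```

```bash
python3 -m pendant '{"gripper":[0.6,0.6,0.6,0.6],"offset":[[0,0,-0.015],[0,0,0],[0,0,-0.015],[0,0,0]],"twist":[[0,0,0],[0,0,0],[0,0,0],[0,0,0]]}'
python3 -m pendant '{"gripper":[0.6,0.6],"offset":[[0,0,-0.015],[0,0,0]],"twist":[[0,0,0],[0,0,0]]}'
python3 -c "from h import *;plan((.5577,.141,.141),np.radians(0.5))"
```

```text
t: 13.75
position: [0.5577, 0.1407, 0.142]
tcp_rot: [0.503, 0.499, 0.501, -0.497]
ft_force: [0.0, -5.3, 0.4]
finger_gap: 0.65
t: 13.95
position: [0.5577, 0.141, 0.1421]
tcp_rot: [0.503, 0.499, 0.501, -0.497]
ft_force: [0.4, -4.6, -1.0]
finger_gap: 0.653
pos [0.5577 0.141  0.1421] d [-0.     -0.     -0.0011] offset units(now axes) [ 0.04 -0.    0.  ] (target axes) [ 0.04 -0.    0.  ] twist units [-0.01 -0.01 -0.03] deg [-0.1 -0.  -0.2]
F [ 0.4 -4.6 -1. ] gap 0.653 t 13.95 q [-0.57  0.45  0.35  1.84 -0.19  0.88 -0.12]
```

```bash
python3 -m pendant '{"gripper":[0.6,0.6],"offset":[[0,0,-0.015],[0,0,0]],"twist":[[0,0,0],[0,0,0]]}'
python3 -m pendant '{"gripper":[0.6,0.6],"offset":[[0,0,-0.01],[0,0,0]],"twist":[[0,0,0],[0,0,0]]}'
```

```text
t: 14.15
position: [0.5577, 0.1414, 0.142]
tcp_rot: [0.503, 0.499, 0.501, -0.497]
ft_force: [-0.5, -6.5, -0.7]
finger_gap: 0.65
t: 14.35
position: [0.5577, 0.1416, 0.1421]
tcp_rot: [0.503, 0.499, 0.501, -0.497]
ft_force: [-0.3, -5.8, -0.2]
finger_gap: 0.652
```

```bash
python3 -m pendant '{"gripper":[0.6,0.6],"offset":[[0,0,-0.01],[0,0,0]],"twist":[[0,0,0],[0,0,0]]}'
python3 -m pendant '{"gripper":[0.6,0.6],"offset":[[0,0,-0.01],[0,0,0]],"twist":[[0,0,0],[0,0,0]]}'
```

```text
t: 14.55
position: [0.5577, 0.1419, 0.1421]
tcp_rot: [0.503, 0.499, 0.501, -0.497]
ft_force: [0.6, -5.9, -0.7]
finger_gap: 0.651
t: 14.75
position: [0.5576, 0.1421, 0.142]
tcp_rot: [0.503, 0.499, 0.501, -0.497]
ft_force: [-0.0, -6.9, -0.8]
finger_gap: 0.652
```

```bash
python3 -m pendant '{"gripper":[0.6,0.6],"offset":[[0,0,-0.01],[0,0,0]],"twist":[[0,0,0],[0,0,0]]}'
python3 -m pendant '{"gripper":[0.6],"offset":[[0,0,0]],"twist":[[0,0,0]]}'
```

```text
t: 14.95
position: [0.5577, 0.1422, 0.142]
tcp_rot: [0.503, 0.499, 0.501, -0.497]
ft_force: [0.1, -6.1, -0.1]
finger_gap: 0.65
t: 15.05
position: [0.5576, 0.1422, 0.142]
tcp_rot: [0.503, 0.499, 0.501, -0.497]
ft_force: [-0.1, -6.5, -0.4]
finger_gap: 0.653
```

```bash
python3 -m pendant '{"gripper":[0.6,0.6],"offset":[[0,0,-0.01],[0,0,0]],"twist":[[0,0,0],[0,0,0]]}'
python3 -m pendant '{"gripper":[0.6,0.6],"offset":[[0,0,-0.01],[0,0,0]],"twist":[[0,0,0],[0,0,0]]}'
```

```text
t: 15.25
position: [0.5577, 0.1422, 0.1421]
tcp_rot: [0.503, 0.499, 0.501, -0.497]
ft_force: [-1.2, -6.8, -0.3]
finger_gap: 0.65
t: 15.45
position: [0.5577, 0.1422, 0.1421]
tcp_rot: [0.503, 0.499, 0.501, -0.497]
ft_force: [-0.1, -9.1, 0.4]
finger_gap: 0.654
```

The position stalls at y=0.1422 while the force rises to 9 N: that is the hard stop. I back off about 0.6 mm and start lowering.

```bash
python3 -m pendant '{"gripper":[0.6,0.6,0.6,0.6],"offset":[[0,0,0.02],[0.05,0,0],[0.05,0,0],[0.05,0,0]],"twist":[[0,0,0],[0,0,0],[0,0,0],[0,0,0]]}'
python3 -m pendant '{"gripper":[0.6,0.6,0.6,0.6],"offset":[[0.05,0,0],[0.04,0,0],[0.04,0,0],[0,0,0]],"twist":[[0,0,0],[0,0,0],[0,0,0],[0,0,0]]}'
```

```text
t: 15.85
position: [0.5582, 0.1422, 0.1379]
tcp_rot: [0.503, 0.5, 0.501, -0.497]
ft_force: [-0.4, -6.7, 1.5]
finger_gap: 0.654
t: 16.25
position: [0.5583, 0.1422, 0.1339]
tcp_rot: [0.503, 0.5, 0.501, -0.497]
ft_force: [0.9, -6.7, 0.3]
finger_gap: 0.65
```

```bash
python3 -m pendant '{"gripper":[0.6,0.6,0.6],"offset":[[0.04,0,0],[0.04,0,0],[0,0,0]],"twist":[[0,0,0],[0,0,0],[0,0,0]]}'
```

```text
t: 16.55
position: [0.5583, 0.1422, 0.1316]
tcp_rot: [0.503, 0.5, 0.501, -0.497]
ft_force: [0.5, -6.9, 0.8]
finger_gap: 0.652
```

```bash
python3 -m pendant '{"gripper":[0.6,0.6,0.6,0.6],"offset":[[0.04,0,0],[0.03,0,0],[0.03,0,0],[0,0,0]],"twist":[[0,0,0],[0,0,0],[0,0,0],[0,0,0]]}'
```

```text
t: 16.95
position: [0.5584, 0.1422, 0.1286]
tcp_rot: [0.503, 0.5, 0.501, -0.497]
ft_force: [0.1, -6.9, 0.7]
finger_gap: 0.652
```

```bash
python3 -m pendant '{"gripper":[0.6,0.6,0.6],"offset":[[0.03,0,0],[0.03,0,0],[0,0,0]],"twist":[[0,0,0],[0,0,0],[0,0,0]]}'
```

```text
t: 17.25
position: [0.5584, 0.1422, 0.1268]
tcp_rot: [0.503, 0.5, 0.501, -0.497]
ft_force: [0.8, -7.0, 0.9]
finger_gap: 0.648
```

```bash
python3 -m pendant '{"gripper":[0.6,0.6,0.6],"offset":[[0.03,0,0],[0.03,0,0],[0,0,0]],"twist":[[0,0,0],[0,0,0],[0,0,0]]}'
```

```text
t: 17.55
position: [0.5584, 0.1422, 0.125]
tcp_rot: [0.503, 0.5, 0.501, -0.497]
ft_force: [0.1, -6.7, 1.1]
finger_gap: 0.653
```

```bash
python3 -m pendant '{"gripper":[0.6,0.6,0.6],"offset":[[0.03,0,0],[0.02,0,0],[0,0,0]],"twist":[[0,0,0],[0,0,0],[0,0,0]]}'
```

```text
t: 17.85
position: [0.5584, 0.1422, 0.1239]
tcp_rot: [0.503, 0.5, 0.501, -0.497]
ft_force: [-0.4, -6.1, 3.9]
finger_gap: 0.652
```

```bash
python3 -m pendant '{"gripper":[0.6,0.6],"offset":[[0.02,0,0],[0,0,0]],"twist":[[0,0,0],[0,0,0]]}'
python3 -m pendant '{"gripper":[0.6,0.6,0.6,0.6],"offset":[[-0.01,0,0.015],[0,0,0.015],[0,0,0.01],[0,0,0]],"twist":[[0,0,0],[0,0,0],[0,0,0],[0,0,0]]}'
```

```text
t: 18.05
position: [0.5584, 0.1422, 0.1238]
tcp_rot: [0.503, 0.5, 0.501, -0.497]
ft_force: [-2.5, -6.3, 8.2]
finger_gap: 0.653
t: 18.45
position: [0.5585, 0.1422, 0.1238]
tcp_rot: [0.503, 0.5, 0.501, -0.496]
ft_force: [-1.5, -5.5, 5.6]
finger_gap: 0.651
```

```bash
python3 -m pendant '{"gripper":[0.6,0.6,0.6,0.6],"offset":[[-0.01,0,0.02],[0,0,0.015],[0,0,0.015],[0,0,0]],"twist":[[0,0,0],[0,0,0],[0,0,0],[0,0,0]]}'
```

```text
t: 18.85
position: [0.5585, 0.1419, 0.1238]
tcp_rot: [0.503, 0.5, 0.501, -0.496]
ft_force: [0.2, 0.1, 4.6]
finger_gap: 0.656
```

```bash
python3 -m pendant '{"gripper":[0.3,0.2,0.1,0.05,0],"offset":[[0,0,0],[0,0,0],[0,0,0],[0,0,0],[0,0,0]],"twist":[[0,0,0],[0,0,0],[0,0,0],[0,0,0],[0,0,0]]}'
python3 -m pendant '{"gripper":[0,0,0],"offset":[[0,0,0],[0,0,0],[0,0,0]],"twist":[[0,0,0],[0,0,0],[0,0,0]]}'
python3 - <<'E'
from h import *
plan((.5577,.1405,.3),0)
im2,d2=grab('scene')
cv2.imwrite('pics/c6.png',cv2.resize(im2[170:290,370:510],None,fx=5,fy=5,interpolation=2)[:,:,::-1])
E
```

```text
t: 19.35
position: [0.5575, 0.1404, 0.1229]
tcp_rot: [0.503, 0.499, 0.501, -0.497]
ft_force: [0.2, 0.5, -0.3]
finger_gap: 0.973
t: 19.65
position: [0.5577, 0.1403, 0.1231]
tcp_rot: [0.503, 0.499, 0.501, -0.497]
ft_force: [0.1, 0.1, 1.0]
finger_gap: 1.0
pos [0.5577 0.1403 0.1231] d [-0.      0.0002  0.1769] offset units(now axes) [-5.9   0.02 -0.01] (target axes) [-5.9  -0.   -0.01] twist units [ 0.05 -0.01 -0.03] deg [ 0.5 -0.1 -0.2]
F [0.1 0.1 1. ] gap 1.0 t 19.65 q [-0.56  0.47  0.34  1.86 -0.2   0.84 -0.11]
```

View pics/c6.png

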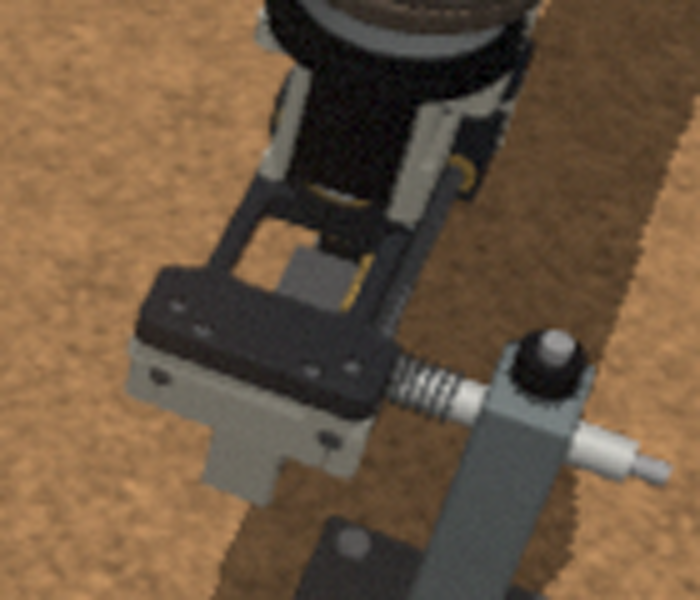

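The view shows the jaws opened around the hung flange with the spring compressed at (425,385). I withdraw straight up, slowly first, then back away.

```bash
python3 -m pendant '{"gripper":[0,0,0,0,0],"offset":[[-0.1,0,0],[-0.2,0,0],[-0.4,0,0],[-0.5,0,0],[-0.8,0,0]],"twist":[[0,0,0],[0,0,0],[0,0,0],[0,0,0],[0,0,0]]}'
python3 -m pendant '{"gripper":[0,0,0,0,0],"offset":[[-1,0,0],[-1,0,0.5],[-1,0,1],[0,0,1],[0,0,1]],"twist":[[0,0,0],[0,0,0],[0,0,0],[0,0,0],[0,0,0]]}'
python3 -m pendant '{"gripper":[0,0,0,0,0],"offset":[[0,0,1],[0,0,1],[0,0,1],[0,0,0.5],[0,0,0]],"twist":[[0,0,0],[0,0,0],[0,0,0],[0,0,0],[0,0,0]]}'
python3 - <<'E'
from h import *
im,d=grab('top');im2,d2=grab('scene')
a=cv2.resize(im[210:310,85:215],(390,300),interpolation=2);b=cv2.resize(im2[215:315,390:520],(390,300),interpolation=2)
cv2.imwrite('pics/c7.png',np.hstack([a,b])[:,:,::-1])
for n,D in (('top',d),('scene',d2)):
    W=world(n,D).reshape(-1,3); p=W[(W[:,2]>.155)&(W[:,2]<.18)&(abs(W[:,0]-.557)<.032)&(W[:,1]>.11)&(W[:,1]<.19)]
    q=p[abs(p[:,0]-.557)>.006]; print(n,len(p),'p max z',p[:,2].max())
    for lo in np.arange(.12,.18,.003):
        k=q[(q[:,1]>=lo)&(q[:,1]<lo+.003)]
        if len(k): print(round(lo,3),len(k),k.min(0).round(3),k.max(0).round(3))
print(read_state()['position'],read_state()['t'])
E
```

```text
t: 20.2
position: [0.5569, 0.1401, 0.184]
tcp_rot: [0.503, 0.499, 0.501, -0.497]
ft_force: [-0.2, 0.9, -0.2]
finger_gap: 1.002
t: 20.7
position: [0.559, 0.0342, 0.2762]
tcp_rot: [0.504, 0.501, 0.5, -0.495]
ft_force: [0.5, -0.2, -0.3]
finger_gap: 0.999
t: 21.2
position: [0.5587, -0.0733, 0.2746]
tcp_rot: [0.502, 0.501, 0.499, -0.498]
ft_force: [-0.5, -0.1, 0.4]
finger_gap: 1.0
top 1246 p max z 0.1761419455582336
0.126 78 [0.529 0.128 0.155] [0.588 0.129 0.17 ]
0.129 71 [0.529 0.129 0.156] [0.589 0.132 0.17 ]
0.132 66 [0.529 0.132 0.163] [0.588 0.135 0.169]
0.135 79 [0.529 0.135 0.163] [0.588 0.138 0.169]
0.138 66 [0.529 0.138 0.164] [0.589 0.141 0.169]
0.141 72 [0.529 0.141 0.164] [0.588 0.144 0.17 ]
0.144 71 [0.529 0.144 0.163] [0.588 0.147 0.169]
0.147 76 [0.529 0.147 0.164] [0.588 0.15  0.169]
0.15 17 [0.537 0.15  0.16 ] [0.588 0.153 0.167]
0.153 39 [0.538 0.153 0.155] [0.577 0.156 0.165]
0.156 41 [0.538 0.156 0.156] [0.576 0.159 0.165]
0.159 37 [0.535 0.159 0.155] [0.576 0.162 0.165]
0.162 77 [0.534 0.162 0.155] [0.579 0.165 0.173]
0.165 48 [0.534 0.165 0.157] [0.578 0.168 0.175]

[... 355 characters left out ...]
59] [0.589 0.138 0.169]
0.138 39 [0.528 0.138 0.156] [0.589 0.141 0.169]
0.141 42 [0.531 0.141 0.156] [0.589 0.144 0.169]
0.144 42 [0.53  0.144 0.156] [0.589 0.147 0.169]
0.147 46 [0.53  0.147 0.156] [0.589 0.15  0.169]
0.15 19 [0.544 0.15  0.155] [0.576 0.153 0.165]
0.153 23 [0.54  0.153 0.155] [0.577 0.156 0.164]
0.156 19 [0.54  0.156 0.155] [0.577 0.159 0.163]
0.159 25 [0.545 0.159 0.155] [0.579 0.162 0.164]
0.162 24 [0.545 0.162 0.155] [0.58  0.165 0.174]
0.165 34 [0.539 0.165 0.156] [0.581 0.168 0.174]
0.168 10 [0.54  0.168 0.155] [0.58  0.168 0.172]
0.171 3 [0.564 0.171 0.156] [0.565 0.173 0.158]
0.174 2 [0.565 0.176 0.156] [0.566 0.177 0.159]
[ 0.55902144 -0.06918309  0.27387482] 21.3
```

View pics/c7.png

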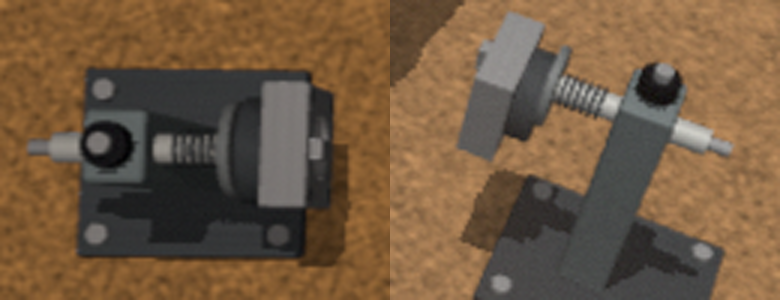

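The picture shows the flange hanging level and flush behind the blade (top view (285,145)), with the collar at (245,145) and the pusher at (222,150) snug behind it. I hand the job in.

```bash
python3 -c "from station import *;print(close_job())"
```

```text
the job is handed in; nothing more can be done
None
```

The flange plate now hangs on the hook in front of the collar, held behind the tip by the spring pusher. I handed the job in at about 21 s of the 67 s allowed.

**What I did:** I gripped the flange across its 60 mm width and carried it over the tip. I then eased it against the collar in steps of about 0.3 to 2 mm until I felt the hard stop. The highest push I read was 9.1 N. After backing off to about 7 N, I lowered it until the bore rested on the arm, felt as a rise in upward force to 8 N. I then relieved the push, opened the jaws and withdrew upwards and back.

**Last checks, both cameras:**
- **Flange:** it spans y = 0.128 to 0.150, flush against the blade's inner face at 0.128. It is level. Its top reads 0.167 to 0.170 against the expected 0.167, which is within the camera error of about 2 mm.
- **Collar and pusher:** the collar sits directly behind it at y = 0.150 to 0.164, upright and not raised. The pusher presses on the collar at 0.164.
- **Robot:** it is clear of everything, and the force reads about zero.

**Disagreement:** before release, the flange moved back only about 0.3 mm when I relieved the push. I expected about 1.5 mm. The final pictures still show it flush against the blade.

**Not checked:** I did not measure the bin, bearing and carton again at the end. The arm went near them only at height, apart from lowering to pick up the flange, and I saw no unexpected forces.

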